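Re-clamp a plate home against its end stop in a toggle-clamp nest

TASK

The drilled plate in the nest was clamped short of the end stop. Open the toggle clamp fully by its ball-ended lever, push the plate home against the stop with the clamp open, then swing the clamp back over centre so that it is locked down on the plate. Keep clear of the lamp bar above the clamp and leave the other things on the bench where they are.

Things in the scene. Friction and masses are not known exactly. Their poses are not given: they have to be found in the camera images.
- nest: Fixed clamping nest: dark steel base, 12 mm thick, on the bench. Origin under it at bench level, in the lever's swing plane; +x points away from the robot to the end stop, +y to the left, z up. Right part, with the plate between two 7 mm high side rails: x -95 to +65, y -133 to +25 mm. Left part, with the toggle clamp: x -27 to +65, y +25 to +117 mm.
- plate: Loose drilled plate, bare metal, 85 (x) x 130 (y) x 9 mm, lying flat on the nest's floor (12 mm over the bench). Origin: centre of its underside. It starts 10 to 30 mm short of home, clamped. It slides along the nest's x between the rails (2.5 mm play a side).
- plate_home (a point): Where the plate's origin stands when its far edge is against the end stop: nest frame (0, -56, 12) mm. The stop is a steel bar 16 mm high, its face at nest x = +42.5 mm.
- ball_centre (a point): Centre of the black ball (diameter 32 mm) at the lever's end. It moves only in the plane nest x = 0. Path from shut to open, nest (y, z) in mm: (23,181) (35,184) (47,185) (60,184) (86,179) (112,168) (133,152) (150,134) (164,114) (173,90). Past about y = 50 on the way shut the pad meets the plate; it then takes up to 6 N more and snaps over.
- clamp_lift (a joint): Lift of the clamp arm, rad: 0 shut, 1.08 fully open against its stop. The arm swings up about a pivot at nest (0, 52, 56) mm and stays where it is when open.
- clamp_lever (a joint): Angle of the lever to the arm, rad: 0 shut and locked over centre; dead centre is at 0.14, so it is locked below about 0.1; 0.3 where the pad meets the plate, about 0.6 when open.
- clamp_pad: Round rubber pad, 18 mm across, sprung, on the spindle at the arm's end. Origin: middle of its pressing face; shut it stands at nest (0, -48, 21) mm on the plate.
- lamp_bar: Lamp bar on two posts, fixed to the nest; its frame is the nest's. The bar runs across above the lever: underside 330 mm over the bench, nest x -8 to +38, y -35 to +195 mm. Posts 12 mm thick at nest (57, 18) and (57, 108). A tool straight down on the ball would hit it: lean the tool back towards the robot by about 30 degrees.
- ring: Bystander: knurled metal ring, 74 mm across, 20 mm high, lying on the bench; origin centre of its underside.
- marker_pen: Bystander: yellow and black marker pen, 140 mm long, 18 mm thick, lying on the bench; origin centre of its underside.
- bush: Bystander: plain metal bush, 62 mm across, 46 mm high, standing on the bench; origin centre of its underside.

How it is judged:
By the outcome, as a careful person would: the job done as asked, in the order asked, and still so for the second after the job is handed in, with the robot touching nothing.
It also fails if it takes over 61 s, if anything falls off the work surface, if the arm or the gripper's body presses on something with over 40 N, if the wrist force passes 120 N, or if a joint passes its speed limit or range.

ROBOT

A 6-joint arm with a two-finger parallel gripper is mounted at the origin on a cart in front of the work surface, level with it; the furniture and walls round the work are solid. World frame = base frame: x ahead of the robot, y to its left, z up, the work surface at z = 0. Lengths are in m, angles in rad, forces in N, time in s.
With the tool pointing down it reaches from about 0.325 to 0.775 m from the base axis. Payload 5.5 kg.
Tool frame: the origin (TCP) lies at the very end of the fingers, on their centre line; the grasp point (between the pads) lies 19 mm behind it (manip.tcp_to_grasp is the z of the grasp point in the tool frame, in m); z points along the fingers, y is the line along which they close (so a half turn about z gives the same grasp; the last joint's range is limited). The gripper opens to 85 mm and grips with 20 to 120 N. Pads are 22 mm wide; open, the fingers measure 114 mm over their backs; the gripper's body (76 mm by 85 mm) begins 54 mm behind the grasp point. The pads swing forward as they close: fully open they stand 13 mm farther back than shut.
Start: joints at [1.136, 0.091, 1.231, -0, 1.82, -0.057], TCP at [0.221, 0.558, 0.231] pointing down, gripper open.
Joint ranges: [-2.87, 2.87], [-0.86, 2.18], [0.17, 2.46], [-1.51, 4.65], [0.06, 2.69], [-2.65, 2.65]. Speed limits (rad/s): [2.57, 2.57, 3.01, 3.14, 3.14, 3.14].

INTERFACE

Orientations are given as a unit quaternion [x, y, z, w].
In Python, from plant import manip gives the robot as it stands.
- The arm moves only by the shell command python3 -m crank 'ROWS'. ROWS is JSON, a list of rows, each a list of 7 numbers: the turn, a rotation vector about the tool's x, y, z in rad, then the shift along the tool's x, y, z in cm, then the closure, from -1 (fully open) to 1 (shut). A call has 1 to 20 rows; each row shifts and turns the commanded pose from where the row before left it, along the tool's axes as they then stand; what a row does not reach is not made up. A row lasts 1/8 s, in which the tool goes at most 62.5 mm and 10.7 degrees, less where a joint would pass 70% of its speed; a pose out of reach is approached as far as the arm can. A call with a gripper value outside its range is refused whole. The fingers move at their own pace and stop on an object; the grip force is fixed at half the most. Time passes only in rows, so rows that do not move let the fingers close. It gives the time, the measured TCP pose, the force, the opening and the grip force at its end, in the units of the state.
- manip.get_state(): the state, without advancing time (a new reading comes with each control period).
- manip.capture(name): name is "side" or "top" or "wrist"; returns a dict with "pixels" (420x560x3 uint8, blue, green, red), "K" (3x3 intrinsics, pixels), "k1" (the pictures are not rectified: a ray, as slopes to the right and down, at radius r is drawn at 1 + k1 r^2 times it, then the intrinsics apply), "T" (4x4, takes a point from camera to world coordinates); the wrist camera has in their place "T_tool_cam" (4x4, takes a point from camera to tool coordinates, whose origin is the TCP and whose axes are the flange's). Camera axes: x right, y down, z forward; pixel columns grow to the right and rows downward; lengths in m; the calibration is good to about 2 mm. A picture is of the moment at which its call begins: read the wrist's pose just before it. There is no depth.
- manip.close_job(): hands the job in; it is judged then, once.
Trained networks look in a picture, given as the dict that the camera call returned (one of the last four; its "shot" number tells which), for a name from the list of things; names that differ only in an ending like _2 or _b are one class to them, and where a whole thing is asked for, a point or a joint stands for the part that bears it (a point fixed in the world has none). Each returns a list of dicts, best first, with "p" (0 to 1); they miss things now and then, are a little off and sometimes report something else, mostly with a low value. They report only what shows in the picture. A call takes as long as a camera call.
- manip.look_for(label, picture): "position" ([x, y, z] in m, in the coordinates of the camera as it stood for that picture, good to about 4 mm: the middle of the surface that is visible of it).
- manip.place_of(label, picture): "position" ([x, y, z] in m, in the coordinates of the camera as it stood for that picture, good to about 4 mm: a listed point, or the origin of a listed thing).
The state is a dict: "time_s": time; "joints": joint angles; "qvel": joint speeds; "joint_torque": joint torques, N m; "tool_pos": TCP position; "orientation": TCP orientation; "contact_force": force on the tool from outside, world axes, zero at the start; "wrist_torque": the same for the moment, N m; "width": finger opening in m; "finger_force": force on a finger pad.
Only numpy, scipy, OpenCV 4.12 (cv2) and the standard library are available. Lean on these libraries where they do the work, as an engineer would, in place of code of your own. Each camera call takes 0.05 s, during which the arm holds its last target. There are 200 camera calls.

## Working session

There is one attempt and no reset: what is moved stays moved. The work goes in short steps, Python scripts to look and compute and a shell command to move; the robot and the scene stay as the last step left them, time stands still between calls to the robot, and variables do not carry over. Pictures are saved under pics/ and viewed, at most 10 in all, crops included, and the job is handed in when it is done.

```bash
ls; mkdir -p pics
cat > h.py <<'E'
import numpy as np, cv2
from plant import manip
from scipy.spatial.transform import Rotation as R
def Ttool():
    s=manip.get_state(); T=np.eye(4); T[:3,:3]=R.from_quat(s['orientation']).as_matrix(); T[:3,3]=s['tool_pos']; return T
def cap(n):
    T0=Ttool(); c=manip.capture(n); T=c['T'] if 'T' in c else T0@c['T_tool_cam']; return c,np.array(T)
def w(T,p): return (T@np.r_[p,1])[:3]
E
python3 - <<'E'
from h import *
s=manip.get_state(); print(s['time_s'],s['tool_pos'],s['orientation'],s['width'],manip.tcp_to_grasp)
for n in ['side','top']:
    c,T=cap(n); cv2.imwrite(f'pics/{n}0.png',c['pixels'])
    print(n,T[:3,3].round(3))
    for l in ['nest','plate','plate_home','ball_centre','clamp_pad','lamp_bar','ring','marker_pen','bush']:
        for f in (manip.place_of,):
            for d in f(l,c)[:2]: print(l,round(d['p'],2),w(T,d['position']).round(3), {k:v for k,v in d.items() if k not in('p','position')})
E
```

```text
pics
0.0 [0.22119477 0.55743361 0.23013968] [ 1.87765931e-01  9.82213321e-01 -9.41378799e-04 -2.45830604e-04] 0.08548765411312471 -0.0187
side [0.454 0.736 0.689]
nest 0.57 [0.528 0.122 0.006] {}
plate 0.86 [0.493 0.07  0.014] {}
plate_home 0.92 [0.518 0.068 0.011] {}
ball_centre 0.72 [0.531 0.151 0.186] {}
clamp_pad 0.54 [0.515 0.077 0.02 ] {}
ring 0.84 [ 0.401 -0.289 -0.001] {}
marker_pen 0.73 [ 0.388 -0.186 -0.002] {}
marker_pen 0.54 [0.531 0.148 0.182] {}
bush 0.85 [ 0.578 -0.149  0.001] {}
top [ 0.35  -0.063  1.156]
nest 0.82 [0.53  0.126 0.002] {}
nest 0.45 [0.532 0.149 0.183] {}
plate 0.73 [0.495 0.072 0.011] {}
plate_home 0.97 [0.515 0.074 0.01 ] {}
ball_centre 0.84 [0.531 0.152 0.184] {}
ball_centre 0.34 [ 0.386 -0.189  0.002] {}
ring 0.66 [ 0.407 -0.29  -0.001] {}
marker_pen 0.65 [ 0.389 -0.188  0.002] {}
bush 0.82 [ 0.58  -0.144 -0.003] {}
```

View pics/side0.png

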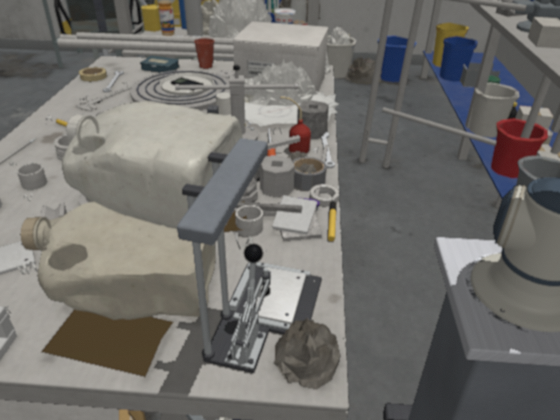

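View pics/top0.png

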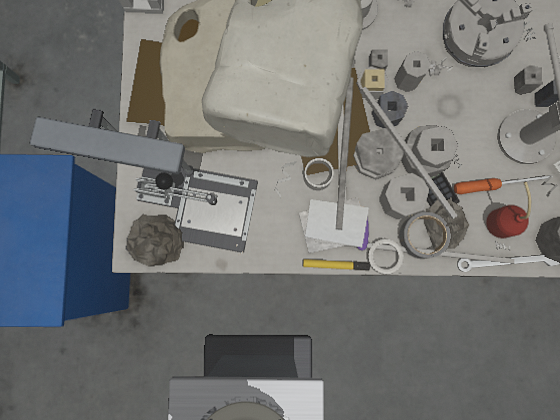

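The side view shows the shut clamp with its black ball at (254,253), the lamp bar above it from (195,225) to (250,150), and a rock at (308,352). In the top view the ball is at (164,181), the plate is around (215,212), and the rock is at (155,240). Next I'll fit the nest pose and check it with an overlay.

```bash
cat >> h.py <<'E'
def proj(c,T,P):
    P=np.atleast_2d(P); q=(np.linalg.inv(T)@np.c_[P,np.ones(len(P))].T)[:3]; xy=q[:2]/q[2]; r2=(xy**2).sum(0); xy=xy*(1+c['k1']*r2); return (np.array(c['K'])[:2,:2]@xy).T+np.array(c['K'])[:2,2]
def nest(p,x0,y0,a):
    p=np.atleast_2d(p).astype(float)/1000; return np.c_[x0+np.cos(a)*p[:,0]-np.sin(a)*p[:,1], y0+np.sin(a)*p[:,0]+np.cos(a)*p[:,1], p[:,2]]
E
cat > fit.py <<'E'
from h import *
from scipy.optimize import least_squares
obs=[];pl=[]
ref={'nest':(0,0,0),'plate_home':(0,-56,12),'ball_centre':(0,23,181)}
for i in range(3):
  for n in ['side','top']:
    c,T=cap(n)
    for l in list(ref)+['plate']:
        for d in manip.place_of(l,c)[:1]:
            if d['p']>.5: (pl if l=='plate' else obs).append((w(T,d['position']),ref.get(l),l,n))
f=lambda v: np.concatenate([(nest(r,*v)[0]-p) for p,r,_,_ in obs])
s=least_squares(f,[.53,.125,-.24],loss='soft_l1',f_scale=.004); v=s.x; print(v)
for l in ref: print(l,np.mean([p for p,r,k,n in obs if k==l],0).round(4),nest(ref[l],*v).round(4))
P=np.mean([p for p,*_ in pl],0); print('plate',P); a=v[2]
print('plate in nest',(np.array([[np.cos(a),np.sin(a)],[-np.sin(a),np.cos(a)]])@(P[:2]-v[:2])*1000).round(1))
np.save('nest.npy',v)
E
cat > ov.py <<'E'
from h import *
v=np.load('nest.npy'); out=[]
for n,(u0,v0) in {'side':(190,130),'top':(20,100)}.items():
    c,T=cap(n); k=3; im=cv2.resize(c['pixels'],None,fx=k,fy=k,interpolation=cv2.INTER_CUBIC)
    def poly(pts,col,cl=True): cv2.polylines(im,[np.int32((proj(c,T,nest(pts,*v))+.5)*k)],cl,col,1)
    poly([(-95,-133,12),(65,-133,12),(65,117,12),(-27,117,12),(-27,25,12),(-95,25,12)],(0,0,255))
    poly([(-8,-35,330),(38,-35,330),(38,195,330),(-8,195,330)],(0,255,255))
    poly([(42.5,-133,28),(42.5,25,28)],(255,0,255),False)
    poly([(0,23,181),(0,23,150)],(0,255,0),False)
    h,wd=(250,140) if n=='side' else (160,250)
    cv2.imwrite(f'pics/{n}1.png',im[v0*k:(v0+h)*k,u0*k:(u0+wd)*k][:600,:800])
E
python3 fit.py; python3 ov.py
```

```text
[ 0.52851382  0.12491638 -0.21530388]
nest [0.5287 0.1234 0.0019] [[0.5285 0.1249 0.    ]]
plate_home [0.5164 0.0706 0.0112] [[0.5165 0.0702 0.012 ]]
ball_centre [0.5331 0.1487 0.1839] [[0.5334 0.1474 0.181 ]]
plate [0.49523508 0.07161506 0.01440074]
plate in nest [-21.1 -59.2]
```

View pics/top1.png

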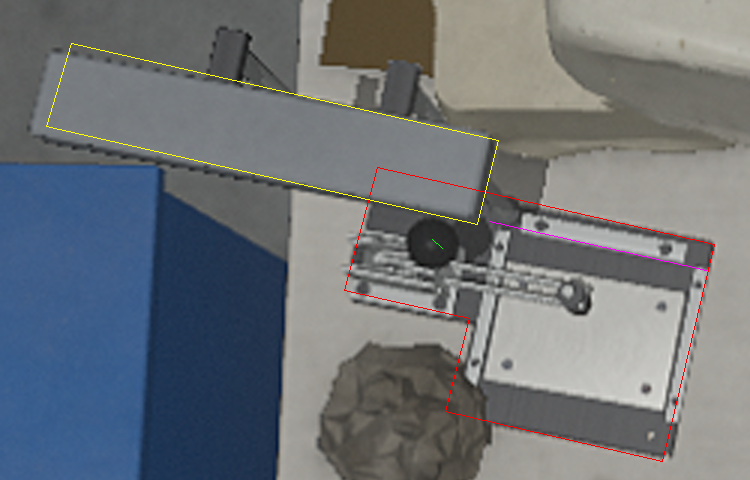

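The overlay fits within about 2 mm, with the ball at crop pixel (433,242). The rock sits beside the nest's near left corner, and there is a blue box beyond the bench's left edge. I'll work out the extents of both.

```bash
cat >> h.py <<'E'
def ray(c,T,uv):
    K=np.array(c['K']); k=c['k1']; p=cv2.undistortPoints(np.float64([[uv]]),K,np.array([k,0,0,0,0.]))[0,0]
    d=T[:3,:3]@np.r_[p,1]; return T[:3,3],d
def atz(c,T,uv,z):
    o,d=ray(c,T,uv); return o+d*(z-o[2])/d[2]
E
python3 - <<'E'
from h import *
v=np.load('nest.npy')
def tn(p):
    d=np.array(p)-np.r_[v[:2],0]; r=R.from_euler('z',-v[2]).apply(d); return (r*1000).round()
c,T=cap('top'); s,S=cap('side')
print('bench corner',atz(c,T,(113,272),0).round(3))
for z in(-.4,-.2,-.1,0,.1,.2): print(z,'boxtop far-right',atz(c,T,(73,155),z).round(3),'near-right',atz(c,T,(66,325),z).round(3))
# rock centre triangulate using its silhouette centre
o1,d1=ray(c,T,(155,240)); o2,d2=ray(s,S,(308,352))
A=np.c_[d1,-d2]; t=np.linalg.lstsq(A,o2-o1,rcond=None)[0]; p=(o1+d1*t[0]+o2+d2*t[1])/2; print('rock c',p.round(3),tn(p),np.linalg.norm(o1+d1*t[0]-o2-d2*t[1]))
for uv in[(126,240),(184,240),(150,214),(180,250),(155,266)]: print('rock at z=.04',tn(atz(c,T,uv,.04)),atz(c,T,uv,.04).round(3))
print('rock side top/bottom px rays: top z at rock centre dist', [ (o2+S[:3,:3]@np.zeros(3)).round(2)])
o,d=ray(s,S,(315,322)); t=(p[0]-o[0])/d[0]
for f in (p[1]-.04,p[1],p[1]+.04):
    print('top edge at y',round(f,3),(o+d*(f-o[1])/d[1]).round(3))
print(np.round(manip.capture('wrist')['T_tool_cam'],3))
E
```

```text
bench corner [0.366 0.286 0.   ]
-0.4 boxtop far-right [ 0.712  0.54  -0.4  ] near-right [ 0.222  0.529 -0.4  ]
-0.2 boxtop far-right [ 0.665  0.463 -0.2  ] near-right [ 0.239  0.453 -0.2  ]
-0.1 boxtop far-right [ 0.642  0.424 -0.1  ] near-right [ 0.247  0.415 -0.1  ]
0 boxtop far-right [0.619 0.385 0.   ] near-right [0.255 0.377 0.   ]
0.1 boxtop far-right [0.596 0.347 0.1  ] near-right [0.263 0.339 0.1  ]
0.2 boxtop far-right [0.572 0.308 0.2  ] near-right [0.272 0.301 0.2  ]
rock c [0.433 0.198 0.009] [-109.   51.    9.] 0.0012350454723989788
rock at z=.04 [-122.  102.   40.] [0.431 0.25  0.04 ]
rock at z=.04 [-95. -15.  40.] [0.432 0.131 0.04 ]
rock at z=.04 [-59.  68.  40.] [0.486 0.203 0.04 ]
rock at z=.04 [-117.  -12.   40.] [0.411 0.138 0.04 ]
rock at z=.04 [-161.   30.   40.] [0.378 0.188 0.04 ]
rock side top/bottom px rays: top z at rock centre dist [array([0.45, 0.74, 0.69])]
top edge at y 0.158 [0.423 0.158 0.04 ]
top edge at y 0.198 [0.425 0.198 0.085]
top edge at y 0.238 [0.427 0.238 0.13 ]
[[-0.001 -0.965 -0.261  0.065]
 [ 1.    -0.001 -0.    -0.001]
 [-0.    -0.261  0.965 -0.144]
 [ 0.     0.     0.     1.   ]]
```

The rock is centred near (0.433,0.195) and stands under 85 mm high. The blue box tops out below bench level, so both are clear. Now I'll work out the turn and shift to a pre-grasp pose with a 35° lean.

```bash
cat >> h.py <<'E'
def goal(p_mm,th,back,ynest=False):
    "tool pose: point p (nest mm), lean th deg, TCP 'back' mm behind point along tool z (negative = past it)"
    v=np.load('nest.npy'); t=np.radians(th); z=np.array([np.sin(t),0,-np.cos(t)]); y=np.array([np.cos(t),0,np.sin(t)])
    M=np.c_[np.cross(y,z),y,z]
    if ynest: M=M@R.from_euler('z',ynest).as_matrix()
    M=R.from_euler('z',v[2]).as_matrix()@M
    return M, nest(p_mm,*v)[0]-M[:,2]*back/1000
def delta(M,p):
    T=Ttool(); rv=R.from_matrix(T[:3,:3].T@M).as_rotvec()
    print('turn',rv.round(3),'shift cm: now-axes',(T[:3,:3].T@(p-T[:3,3])*100).round(2),' goal-axes',(M.T@(p-T[:3,3])*100).round(2))
def tonest(p):
    v=np.load('nest.npy'); return (R.from_euler('z',-v[2]).apply(np.array(p)-np.r_[v[:2],0])*1000).round(1)
def st():
    s=manip.get_state(); print('t',round(s['time_s'],2),'tcp nest',tonest(s['tool_pos']),'F',np.round(s['contact_force'],1),'w',round(s['width'],4),'ff',np.round(s['finger_force'],1))
E
python3 -c "
from h import *
delta(*goal((0,23,181),35,100-16))"
```

```text
turn [-0.505 -0.429  1.361] shift cm: now-axes [-39.39 -27.41  -1.85]  goal-axes [-33.42  29.27  18.23]
```

```bash
python3 -m crank '[[-0.0561,-0.0477,0.1512,0,0,0,-0.03],[-0.0561,-0.0477,0.1512,0,0,0,-0.03],[-0.0561,-0.0477,0.1512,0,0,0,-0.03],[-0.0561,-0.0477,0.1512,0,0,0,-0.03],[-0.0561,-0.0477,0.1512,0,0,0,-0.03],[-0.0561,-0.0477,0.1512,0,0,0,-0.03],[-0.0561,-0.0477,0.1512,0,0,0,-0.03],[-0.0561,-0.0477,0.1512,0,0,0,-0.03],[-0.0561,-0.0477,0.1512,0,0,0,-0.03],[0,0,0,0,0,0,-0.03]]'; python3 -c "
from h import *
delta(*goal((0,23,181),35,100-16));st()"
```

```text
time_s: 4.0
tool_pos: [0.2205, 0.5581, 0.2298]
orientation: [0.742, 0.6, 0.187, 0.235]
contact_force: [-0.6, -0.5, -0.8]
width: 0.0444
finger_force: 0.0
turn [-0.001  0.001  0.005] shift cm: now-axes [-33.55  29.29  18.19]  goal-axes [-33.44  29.43  18.16]
t 4.0 tcp nest [-393.5  357.4  229.8] F [-0.6 -0.5 -0.8] w 0.0444 ff 0.0
```

```bash
python3 -m crank '[[0,0,0,-3.35,2.93,1.82,-0.03],[0,0,0,-3.35,2.93,1.82,-0.03],[0,0,0,-3.35,2.93,1.82,-0.03],[0,0,0,-3.35,2.93,1.82,-0.03],[0,0,0,-3.35,2.93,1.82,-0.03],[0,0,0,-3.35,2.93,1.82,-0.03],[0,0,0,-3.35,2.93,1.82,-0.03],[0,0,0,-3.35,2.93,1.82,-0.03],[0,0,0,-3.35,2.93,1.82,-0.03],[0,0,0,-3.35,2.93,1.82,-0.03],[0,0,0,0,0,0,-0.03]]'
python3 - <<'E'
from h import *
st()
c,T=cap('wrist'); cv2.imwrite('pics/w1.png',c['pixels'])
for d in manip.place_of('ball_centre',c)[:2]: print(d['p'],tonest(w(T,d['position'])))
for d in manip.place_of('plate',c)[:2]: print('plate',d['p'],tonest(w(T,d['position'])))
delta(*goal((0,23,181),35,-16))
E
```

```text
time_s: 5.38
tool_pos: [0.4875, 0.1533, 0.2515]
orientation: [0.744, 0.597, 0.189, 0.235]
contact_force: [-0.3, -0.1, -0.1]
width: 0.0439
finger_force: 0.0
t 5.38 tcp nest [-46.2  18.9 251.5] F [-0.3 -0.1 -0.1] w 0.0439 ff 0.0
0.63 [ -1.   23.2 176.6]
plate 0.71 [-15.8 -56.6  12.3]
turn [ 0.    -0.001  0.001] shift cm: now-axes [ 0.04 -0.03 10.08]  goal-axes [ 0.05 -0.03 10.08]
```

View pics/w1.png

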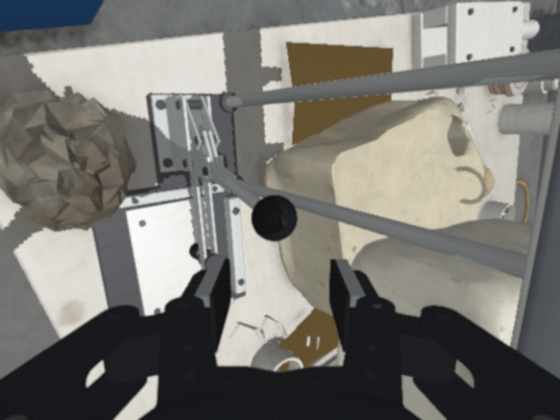

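The wrist view shows the ball at (274,218), centred between the fingers, with the far post to the right and clear of the far finger. I'll advance along the tool, then grip.

```bash
python3 -m crank '[[0,0,0,0.04,0,2.5,-0.03],[0,0,0,0,0,2.5,-0.03],[0,0,0,0,0,2.5,-0.03],[0,0,0,0,0,2.5,-0.03],[0,0,0,0,0,0,-0.03]]'; python3 -c "
from h import *
st()"; python3 -m crank '[[0,0,0,0,0,0,0.4],[0,0,0,0,0,0,1],[0,0,0,0,0,0,1],[0,0,0,0,0,0,1]]';python3 -c "
from h import *
st(); delta(*goal((0,60,184),35,-16))"
```

```text
time_s: 6.15
tool_pos: [0.5413, 0.1462, 0.1657]
orientation: [0.742, 0.6, 0.187, 0.233]
contact_force: [-0.4, -0.4, 0.5]
width: 0.0436
finger_force: 0.0
t 6.15 tcp nest [  7.9  23.5 165.7] F [-0.4 -0.4  0.5] w 0.0436 ff 0.0
time_s: 6.65
tool_pos: [0.5411, 0.1464, 0.1687]
orientation: [0.743, 0.599, 0.188, 0.233]
contact_force: [-5.5, 0.7, -1.3]
width: 0.0292
finger_force: 62.3
t 6.65 tcp nest [  7.7  23.7 168.7] F [-5.5  0.7 -1.3] w 0.0292 ff 62.3
turn [-0.002 -0.001  0.001] shift cm: now-axes [ 3.63  0.25 -0.09]  goal-axes [ 3.63  0.25 -0.09]
```

```bash
python3 -m crank '[[0,0,0,0.6,0.1,-0.13,1],[0,0,0,0.6,0.07,-0.12,1],[0,0,0,0.6,0.03,-0.05,1],[0,0,0,0.6,0.03,-0.03,1],[0,0,0,0.65,-0.03,0.04,1],[0,0,0,0.65,-0.03,0.04,1],[0,0,0,0,0,0,1]]';python3 -c "
from h import *
st()"
```

```text
time_s: 7.52
tool_pos: [0.5482, 0.1836, 0.171]
orientation: [0.743, 0.599, 0.188, 0.232]
contact_force: [-7.9, 4.7, -2.3]
width: 0.0296
finger_force: 60.2
t 7.53 tcp nest [  6.7  61.5 171. ] F [-7.9  4.7 -2.3] w 0.0296 ff 60.2
```

```bash
python3 -m crank '[[0,0,0,1.3,-0.1,0.15,1],[0,0,0,1.3,-0.19,0.26,1],[0,0,0,1.3,-0.26,0.37,1],[0,0,0,1.3,-0.37,0.53,1],[0,0,0,0,0,0,1]]';python3 -c "
from h import *
st()"
```

```text
time_s: 8.15
tool_pos: [0.5613, 0.2336, 0.1567]
orientation: [0.742, 0.599, 0.189, 0.234]
contact_force: [0.1, 0.0, -0.0]
width: 0.0007
finger_force: 0.0
t 8.15 tcp nest [  8.9 113.2 156.7] F [ 0.1  0.  -0. ] w 0.0007 ff 0.0
```

The ball slipped out of the grip, so I need to see where it is now.

Run:
```python
from h import *
ims=[]
for n in ('wrist','side','top'):
    c,T=cap(n); ims.append(c['pixels'] if n!='side' else cv2.resize(c['pixels'][200:380,180:350],None,fx=3,fy=3))
    for d in manip.place_of('ball_centre',c)[:2]: print(n,round(d['p'],2),tonest(w(T,d['position'])))
a,b=ims[0],ims[1]; h=420
b=cv2.resize(b,(int(b.shape[1]*h/b.shape[0]),h)); m=np.hstack([a,b]); m=cv2.resize(m,(800,int(m.shape[0]*800/m.shape[1]))); cv2.imwrite('pics/m2.png',m)
```

```text
side 0.51 [ -6.3  68.3 182.7]
side 0.16 [ 106.9 -256.4    2.2]
top 0.85 [ -1.8  65.9 185.1]
```

View pics/m2.png

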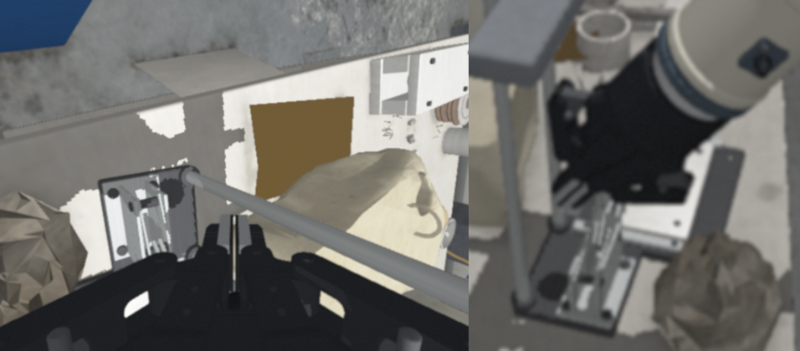

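The networks put the ball at about (0,66,184) in the nest frame, with the fingers shut and past it. Gripping lets it slip, so I'll push it with closed fingers instead: from its −y side first, then from above.

```bash
python3 -m crank '[[0,0,0,0,0,-4,1],[0,0,0,0,0,-4,1],[0,0,0,-4,0.4,0,1],[0,0,0,-4,0.44,0,1],[0,0,0,0,0,3.4,1],[0,0,0,0,0,3.45,1],[0,0,0,0,0,0,1]]';python3 -c "
from h import *
st()"; python3 -m crank '[[0,0,0,0.65,0,0,1],[0,0,0,0.65,0,0,1],[0,0,0,0.65,0,0,1],[0,0,0,0.65,0,0,1],[0,0,0,0.65,0,0,1],[0,0,0,0.65,0,0,1]]';python3 -c "
from h import *
st()"
```

```text
time_s: 9.32
tool_pos: [0.5438, 0.1523, 0.1664]
orientation: [0.744, 0.598, 0.186, 0.234]
contact_force: [-1.2, -0.7, -0.1]
width: -0.0002
finger_force: 0.0
t 9.32 tcp nest [  9.1  30.  166.4] F [-1.2 -0.7 -0.1] w -0.0002 ff 0.0
time_s: 10.07
tool_pos: [0.553, 0.1924, 0.1696]
orientation: [0.743, 0.598, 0.188, 0.234]
contact_force: [-1.0, -0.4, -0.8]
width: -0.0001
finger_force: 0.2
t 10.07 tcp nest [  9.5  71.2 169.6] F [-1.  -0.4 -0.8] w -0.0001 ff 0.2
```

```bash
python3 -m crank '[[0,0,0,0.7,0,0,1],[0,0,0,0.7,0,0,1],[0,0,0,0.7,0,0,1],[0,0,0,0.7,0,0,1],[0,0,0,0.7,0,0,1],[0,0,0,0.5,0,0,1]]';python3 - <<'E'
from h import *
st()
for n in ('wrist','side','top'):
    c,T=cap(n)
    for d in manip.place_of('ball_centre',c)[:1]: print(n,round(d['p'],2),tonest(w(T,d['position'])))
    cv2.imwrite(f'pics/{n}3.png',c['pixels'])
E
```

```text
time_s: 10.82
tool_pos: [0.5615, 0.2315, 0.1697]
orientation: [0.743, 0.598, 0.188, 0.234]
contact_force: [0.3, -0.6, 0.1]
width: -0.0004
finger_force: 0.1
t 10.82 tcp nest [  9.5 111.2 169.7] F [ 0.3 -0.6  0.1] w -0.0004 ff 0.1
wrist 0.73 [ -6.  125.2 154.5]
side 0.57 [ -7.6 129.5 156.3]
top 0.76 [ -5.1 132.9 157.4]
```

```bash
python3 -m crank '[[0,0,0,0.8,-0.21,0.3,1],[0,0,0,0.8,-0.21,0.3,1],[0,0,0,0.8,-0.21,0.3,1],[0,0,0,0.57,-0.36,0.52,1],[0,0,0,0.57,-0.36,0.52,1],[0,0,0,0.57,-0.36,0.52,1],[0,0,0,0.35,-0.345,0.49,1],[0,0,0,0.35,-0.345,0.49,1]]';python3 - <<'E'
from h import *
st()
for n in ('side','top'):
    c,T=cap(n)
    for d in manip.place_of('ball_centre',c)[:1]: print(n,round(d['p'],2),tonest(w(T,d['position'])))
E
```

```text
time_s: 12.12
tool_pos: [0.5718, 0.2781, 0.1271]
orientation: [0.743, 0.598, 0.188, 0.234]
contact_force: [-0.7, 0.5, -0.1]
width: -0.0001
finger_force: 0.0
t 12.12 tcp nest [  9.5 158.9 127.1] F [-0.7  0.5 -0.1] w -0.0001 ff 0.0
side 0.59 [ -7.5 166.  113.1]
top 0.81 [ -6.8 167.2 106.1]
```

```bash
python3 -m crank '[[0,0,0,0.35,-0.345,0.49,1],[0,0,0,0.3,-0.3,0.43,1],[0,0,0,0.1,-0.17,0.24,1],[0,0,0,0,0,0,1]]';python3 -c "
from h import *
st()"; python3 -m crank '[[0,0,0,0,-0.17,0.24,1],[0,0,0,0,0,0,1]]';python3 - <<'E'
from h import *
st()
for n in ('side','top'):
    c,T=cap(n)
    for d in manip.place_of('ball_centre',c)[:1]: print(n,round(d['p'],2),tonest(w(T,d['position'])))
E
```

```text
time_s: 12.82
tool_pos: [0.5731, 0.2852, 0.1129]
orientation: [0.743, 0.598, 0.188, 0.234]
contact_force: [-0.5, -0.6, 0.3]
width: -0.0001
finger_force: 0.0
t 12.82 tcp nest [  9.4 166.2 112.9] F [-0.5 -0.6  0.3] w -0.0001 ff 0.0
time_s: 13.08
tool_pos: [0.5732, 0.2851, 0.1103]
orientation: [0.743, 0.598, 0.188, 0.234]
contact_force: [-0.4, -0.7, 0.2]
width: 0.0002
finger_force: 0.0
t 13.07 tcp nest [  9.4 166.1 110.3] F [-0.4 -0.7  0.2] w 0.0002 ff 0.0
side 0.6 [ -7.6 173.7  91.6]
top 0.76 [ -6.  175.7  93.2]
```

```bash
for i in 1; do python3 -m crank '[[0,0,0,0,-0.17,0.24,1],[0,0,0,0,0,0,1]]' | grep -E "force|tool_pos"; python3 -m crank '[[0,0,0,0,-0.17,0.24,1],[0,0,0,0,0,0,1]]' | grep -E "force|tool_pos"; done;python3 - <<'E'
from h import *
st()
c,T=cap('side'); print([(round(d['p'],2),tonest(w(T,d['position']))) for d in manip.place_of('ball_centre',c)[:1]])
cv2.imwrite('pics/s4.png',cv2.resize(c['pixels'][180:380,170:370],None,fx=3,fy=3))
E
```

```text
tool_pos: [0.5731, 0.2851, 0.1071]
contact_force: [0.7, 0.2, -0.1]
finger_force: 0.0
tool_pos: [0.5735, 0.2856, 0.1054]
contact_force: [-0.6, 0.6, 2.6]
finger_force: 1.3
t 13.78 tcp nest [  9.6 166.6 105.4] F [-0.6  0.6  2.6] w 0.0 ff 1.3
[(0.55, array([-10.4, 175.4,  91.7]))]
```

View pics/s4.png

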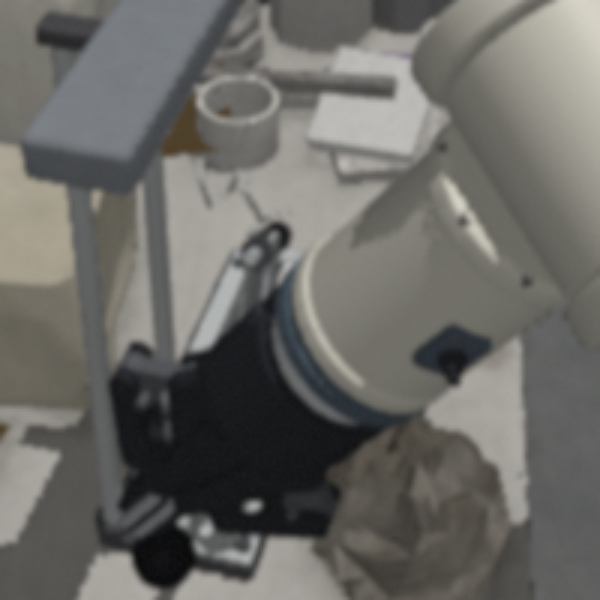

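The clamp arm is raised, with its pad end near crop (275,235), and the ball is at the bottom, (163,555). I'll press a little more to find the open stop.

```bash
python3 -m crank '[[0,0,0,0,-0.12,0.16,1],[0,0,0,0,0,0,1]]' | grep -E "force|tool_pos"; python3 -m crank '[[0,0,0,0,-0.12,0.16,1],[0,0,0,0,0,0,1]]' | grep -E "force|tool_pos"
```

```text
tool_pos: [0.5737, 0.2859, 0.1042]
contact_force: [-3.7, 1.1, 6.9]
finger_force: 2.8
tool_pos: [0.5739, 0.2863, 0.1032]
contact_force: [-4.8, 1.4, 9.3]
finger_force: 3.9
```

The ball is against the open stop at about 10 N. I'll back off and set up for the plate push with an 8° lean.

```bash
python3 -m crank '[[0,0,0,0,0,-4,1],[0,0,0,0,0,-5,1],[0,0,0,0,0,-5,1],[0,0,0,0,0,0,1]]' | grep -E "force|tool_pos"
python3 - <<'E'
from h import *
st(); print(np.round(manip.get_state()['joints'],2))
M,p=goal((-95,-62,120),8,0); delta(M,p)
E
```

```text
tool_pos: [0.4946, 0.304, 0.2202]
contact_force: [0.0, -0.3, -0.4]
finger_force: 0.0
t 14.88 tcp nest [-71.4 167.7 220.2] F [ 0.  -0.3 -0.4] w -0.0002 ff 0.0
[ 0.78 -0.3   1.72 -0.51  1.37  1.01]
turn [ 0.475 -0.006 -0.   ] shift cm: now-axes [-23.02  -7.67   6.69]  goal-axes [-22.97  -3.73   9.59]
```

```bash
python3 -m crank '[[0,0,0,-5.75,0,0,1],[0,0,0,-5.75,0,0,1],[0,0,0,-5.75,0,0,1],[0,0,0,-5.75,0,0,1],[0.158,-0.002,0,0,0,0,1],[0.158,-0.002,0,0,0,0,1],[0.159,-0.002,0,0,0,0,1],[0,0,0,0,-1.86,4.8,1],[0,0,0,0,-1.86,4.8,1],[0,0,0,0,0,0,1]]' | grep -E "force|tool_pos"
python3 - <<'E'
from h import *
st()
c,T=cap('wrist'); cv2.imwrite('pics/w5.png',c['pixels'])
for l in('plate','clamp_pad','ball_centre'):
  for d in manip.place_of(l,c)[:1]: print(l,round(d['p'],2),tonest(w(T,d['position'])))
c,T=cap('top')
for l in('plate','clamp_pad','ball_centre'):
  for d in manip.place_of(l,c)[:1]: print(l,round(d['p'],2),tonest(w(T,d['position'])))
delta(*goal((-95,-62,16.5),8,0))
E
```

```text
tool_pos: [0.4182, 0.0815, 0.1077]
contact_force: [0.2, 0.1, -0.1]
finger_force: 0.0
t 16.12 tcp nest [-98.5 -66.  107.7] F [ 0.2  0.1 -0.1] w -0.0001 ff 0.0
plate 0.72 [-19.9 -61.7  11.4]
clamp_pad 0.69 [  1.9 -29.4 127.5]
plate 0.75 [-22.6 -58.8  14. ]
ball_centre 0.97 [ -7.2 174.   91.3]
turn [-0.     0.005 -0.001] shift cm: now-axes [ 0.24 -1.54 10.  ]  goal-axes [ 0.19 -1.54 10.  ]
```

View pics/w5.png

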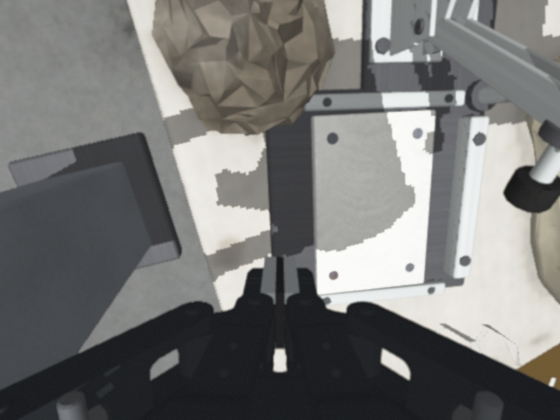

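The wrist view shows the clamp pad lifted at (530,185), the plate's near edge at column 315, the stop bar at column 470, and the rock clear. I'll descend behind the plate.

```bash
python3 -m crank '[[0,0,0,0.2,-0.75,4.2,1],[0,0,0,0,-0.75,4.2,1],[0,0,0,0,-0.04,1.0,1],[0,0,0,0,0,0.4,1],[0,0,0,0,0,0,1],[0,0,0,0,0,0,1]]' | grep -E "force|tool_pos"
python3 - <<'E'
from h import *
st(); delta(*goal((-95,-62,16.5),8,0)); delta(*goal((-60,-62,16.5),8,0))
E
```

```text
tool_pos: [0.4217, 0.0843, 0.0179]
contact_force: [0.2, -0.6, -0.0]
finger_force: 0.0
t 17.27 tcp nest [-95.7 -62.5  17.9] F [ 0.2 -0.6 -0. ] w -0.0001 ff 0.0
turn [-0.001  0.005 -0.001] shift cm: now-axes [0.05 0.05 0.15]  goal-axes [0.05 0.05 0.15]
turn [-0.001  0.005 -0.001] shift cm: now-axes [0.06 3.52 0.63]  goal-axes [0.05 3.52 0.64]
```

```bash
python3 -m crank '[[0,0,0,0,0,0.14,1],[0,0,0,0,0.5,0.07,1],[0,0,0,0,0.5,0.07,1],[0,0,0,0,0.5,0.07,1],[0,0,0,0,0.5,0.07,1],[0,0,0,0,0.5,0.07,1],[0,0,0,0,0,0,1]]' | grep -E "force|tool_pos"; python3 -c "
from h import *
st()"; python3 -m crank '[[0,0,0,0,0.3,0.04,1],[0,0,0,0,0.3,0.04,1],[0,0,0,0,0,0,1]]' | grep -E "force|tool_pos"; python3 -c "
from h import *
st()"
```

```text
tool_pos: [0.4457, 0.0786, 0.0146]
contact_force: [0.1, -0.2, 0.0]
finger_force: 0.0
t 18.15 tcp nest [-71.  -63.   14.6] F [ 0.1 -0.2  0. ] w -0.0001 ff 0.0
tool_pos: [0.4513, 0.0774, 0.0145]
contact_force: [-1.3, 0.4, -0.2]
finger_force: 0.7
t 18.52 tcp nest [-65.3 -62.9  14.5] F [-1.3  0.4 -0.2] w -0.0003 ff 0.7
```

```bash
python3 -m crank '[[0,0,0,0,0.3,-0.02,1],[0,0,0,0,0.3,0.02,1],[0,0,0,0,0.3,0.04,1],[0,0,0,0,0,0,1]]' | grep -E "force|tool_pos"; python3 -m crank '[[0,0,0,0,0.2,0.03,1],[0,0,0,0,0.2,0.03,1],[0,0,0,0,0,0,1]]' | grep -E "force|tool_pos"
python3 - <<'E'
from h import *
st()
c,T=cap('wrist')
for l in('plate',):
  for d in manip.place_of(l,c)[:1]: print(l,round(d['p'],2),tonest(w(T,d['position'])))
E
```

```text
tool_pos: [0.4604, 0.0753, 0.0156]
contact_force: [-0.3, -1.4, 0.4]
finger_force: 0.2
tool_pos: [0.4642, 0.0746, 0.0156]
contact_force: [-1.0, 0.9, 0.3]
finger_force: 0.6
t 19.4 tcp nest [-52.  -62.9  15.6] F [-1.   0.9  0.3] w 0.0001 ff 0.6
plate 0.89 [ -0.3 -59.   12.2]
```

```bash
for k in 1; do python3 -m crank '[[0,0,0,0,0.2,0.03,1],[0,0,0,0,0,0,1]]' | grep -E "contact|tool_pos"; python3 -m crank '[[0,0,0,0,0.2,0.03,1],[0,0,0,0,0,0,1]]' | grep -E "contact|tool_pos"; python3 -m crank '[[0,0,0,0,0.2,0.03,1],[0,0,0,0,0,0,1]]' | grep -E "contact|tool_pos"; done
```

```text
tool_pos: [0.4661, 0.0741, 0.0155]
contact_force: [-1.3, 0.3, 0.1]
tool_pos: [0.4682, 0.0737, 0.0155]
contact_force: [-2.5, 0.7, -0.0]
tool_pos: [0.4689, 0.0736, 0.0154]
contact_force: [-9.8, 2.8, 7.1]
```

```bash
python3 -m crank '[[0,0,0,0,0.15,0.0,1],[0,0,0,0,0,0,1]]' | grep -E "contact|tool_pos"; python3 -c "
from h import *
st()"; python3 -m crank '[[0,0,0,0,-1.0,-0.14,1],[0,0,0,0,-1.5,-0.2,1],[0,0,0,0,-1,-5,1],[0,0,0,0,-1,-6,1],[0,0,0,0,0,0,1]]' | grep -E "contact|tool_pos"
python3 - <<'E'
from h import *
st()
c,T=cap('wrist'); cv2.imwrite('pics/w6.png',c['pixels'])
for l in('plate',):
  for d in manip.place_of(l,c)[:1]: print(l,round(d['p'],2),tonest(w(T,d['position'])))
c,T=cap('top')
for l in('plate','ball_centre'):
  for d in manip.place_of(l,c)[:1]: print(l,round(d['p'],2),tonest(w(T,d['position'])))
E
```

```text
tool_pos: [0.4691, 0.0736, 0.0153]
contact_force: [-15.3, 2.9, 10.3]
t 20.5 tcp nest [-47.1 -62.9  15.3] F [-15.3   2.9  10.3] w -0.0001 ff 7.8
tool_pos: [0.4154, 0.087, 0.1282]
contact_force: [0.5, 0.4, 0.2]
t 21.12 tcp nest [-102.4  -61.2  128.2] F [0.5 0.4 0.2] w 0.0001 ff 0.0
plate 0.93 [  4.6 -57.2  13.3]
plate 0.86 [  2.4 -60.7  10.1]
ball_centre 0.92 [ -7.5 176.2  94.1]
```

View pics/w6.png

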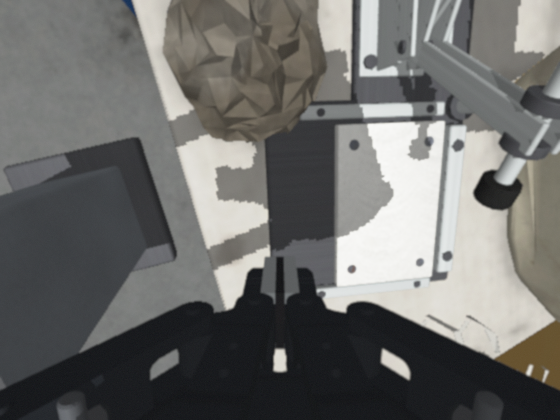

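The plate is now flush against the stop bar, which is at column 440, and the pad is still raised. Next I'll go back to the ball to start closing.

```bash
python3 -m crank '[[0,0,0,0,0,-4.5,1],[0,0,0,0,0,-4.5,1],[-0.158,0,0,0,0,0,1],[-0.158,0,0,0,0,0,1],[-0.159,0,0,0,0,0,1],[0,0,0,0,0,0,1]]' | grep -E "contact|tool_pos"
python3 - <<'E'
from h import *
st(); delta(*goal((-4,174,91),35,84))
E
```

```text
tool_pos: [0.4201, 0.1036, 0.2111]
contact_force: [-1.0, 0.4, -0.5]
t 22.12 tcp nest [-101.3  -44.   211.1] F [-1.   0.4 -0.5] w 0.0002 ff 0.0
turn [-0.019  0.022  0.007] shift cm: now-axes [21.94  1.37  6.53]  goal-axes [21.8   1.08  7.02]
```

```bash
python3 -m crank '[[-0.01,0.01,0,5.5,0,0,-0.4],[0,0,0,5.5,0,0,-0.4],[0,0,0,5.5,0,0,-0.4],[0,0,0,5.4,0.4,2,-0.4],[0,0,0,0,0.4,2.4,-0.4],[0,0,0,0,0.4,2.4,-0.4],[0,0,0,0,0,0,-0.4],[0,0,0,0,0,0,-0.4]]' | grep -E "contact|tool_pos"
python3 - <<'E'
from h import *
st(); delta(*goal((-4,174,91),35,-19))
c,T=cap('wrist'); cv2.imwrite('pics/w7.png',c['pixels'])
for d in manip.place_of('ball_centre',c)[:1]:
    b=w(T,d['position']); print(d['p'],tonest(b)); T=Ttool(); print('ball in tool mm',(T[:3,:3].T@(b-T[:3,3])*1000).round(1))
E
```

```text
tool_pos: [0.5168, 0.3041, 0.1637]
contact_force: [-0.1, 0.2, -0.5]
t 23.12 tcp nest [-49.7 172.6 163.7] F [-0.1  0.2 -0.5] w 0.0597 ff 0.0
turn [-0.006  0.012  0.001] shift cm: now-axes [ 0.27 -0.37 10.48]  goal-axes [ 0.14 -0.43 10.48]
0.66 [ -8.4 173.5  87.4]
ball in tool mm [ 1.2 -9.9 87.1]
```

View pics/w7.png

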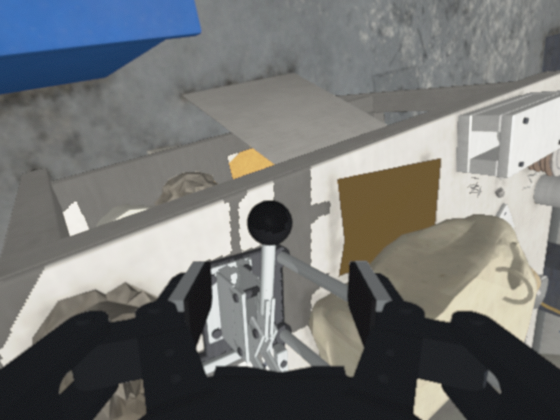

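The ball is at (270,222), a little left of the finger midline at 280, with the shaft running straight down between the fingers. I'll correct about 6 mm along tool −y, advance and grip.

```bash
python3 -m crank '[[0,0,0,0.15,-0.6,2.5,-0.4],[0,0,0,0,0,2.7,-0.4],[0,0,0,0,0,2.7,-0.4],[0,0,0,0,0,2.6,-0.4],[0,0,0,0,0,0,-0.4]]' | grep -E "contact|tool_pos"; python3 -m crank '[[0,0,0,0,0,0,0.4],[0,0,0,0,0,0,1],[0,0,0,0,0,0,1],[0,0,0,0,0,0,1],[0,0,0,0,0,0,1]]';python3 -c "
from h import *
st()"
```

```text
tool_pos: [0.5697, 0.2925, 0.072]
contact_force: [0.4, -0.5, -0.2]
time_s: 24.48
tool_pos: [0.5692, 0.2947, 0.0747]
orientation: [0.744, 0.598, 0.183, 0.235]
contact_force: [-6.6, 0.7, 2.2]
width: 0.0291
finger_force: 58.6
t 24.48 tcp nest [  3.4 174.5  74.7] F [-6.6  0.7  2.2] w 0.0291 ff 58.6
```

```bash
python3 -m crank '[[0,0,0,-0.18,0.3,-0.49,1],[0,0,0,-0.2,0.3,-0.49,1],[0,0,0,-0.24,0.34,-0.49,1],[0,0,0,-0.28,0.34,-0.49,1],[0,0,0,0,0,0,1]]' | grep -E "force|width|tool_pos"; python3 -m crank '[[0,0,0,-0.31,0.3,-0.43,1],[0,0,0,-0.34,0.29,-0.42,1],[0,0,0,-0.36,0.28,-0.4,1],[0,0,0,-0.39,0.27,-0.39,1],[0,0,0,0,0,0,1]]' | grep -E "force|width|tool_pos"
```

```text
tool_pos: [0.5677, 0.2866, 0.0993]
contact_force: [-7.2, 6.0, 1.6]
width: 0.029
finger_force: 60.0
tool_pos: [0.5637, 0.2712, 0.1171]
contact_force: [-6.7, 1.2, -2.2]
width: 0.0291
finger_force: 59.7
```

```bash
python3 -m crank '[[0,0,0,-0.4,0.26,-0.38,1],[0,0,0,-0.42,0.26,-0.37,1],[0,0,0,-0.43,0.25,-0.36,1],[0,0,0,-0.45,0.25,-0.35,1],[0,0,0,0,0,0,1]]' | grep -E "force|width|tool_pos"; python3 -m crank '[[0,0,0,-0.5,0.23,-0.33,1],[0,0,0,-0.52,0.23,-0.32,1],[0,0,0,-0.53,0.22,-0.31,1],[0,0,0,-0.55,0.21,-0.3,1],[0,0,0,0,0,0,1]]' | grep -E "force|width|tool_pos"; python3 -c "
from h import *
st()"
```

```text
tool_pos: [0.5599, 0.2522, 0.1337]
contact_force: [-8.0, -6.6, -2.2]
width: 0.0289
finger_force: 60.1
tool_pos: [0.5524, 0.2318, 0.1436]
contact_force: [-10.9, -4.5, -14.9]
width: 0.0184
finger_force: 59.6
t 26.98 tcp nest [  0.5 109.5 143.6] F [-10.9  -4.5 -14.9] w 0.0184 ff 59.6
```

The grip is slipping again, as expected, but the ball has been raised enough. I'll release, back off and locate it.

```bash
python3 -m crank '[[0,0,0,0,0,0,-0.3],[0,0,0,0,0,0,-0.3],[0,0,0,0,0,-4.5,-0.3],[0,0,0,0,0,-4.5,-0.3],[0,0,0,3,0,0,1],[0,0,0,0,0,0,1]]' | grep -E "contact|tool_pos"
python3 - <<'E'
from h import *
st()
for n in ('wrist','side','top'):
    c,T=cap(n)
    for d in manip.place_of('ball_centre',c)[:1]: print(n,round(d['p'],2),tonest(w(T,d['position'])))
delta(*goal((0,160,157),35,-16))
E
```

```text
tool_pos: [0.5143, 0.2779, 0.2278]
contact_force: [-0.4, -0.8, -1.0]
t 27.73 tcp nest [-46.6 146.4 227.8] F [-0.4 -0.8 -1. ] w 0.0198 ff 0.0
wrist 0.83 [ -4.7 134.4 151.5]
side 0.87 [-10.8 133.1 156.3]
top 0.8 [ -4.2 133.9 154.4]
turn [-0.004  0.012  0.001] shift cm: now-axes [1.75 0.01 9.78]  goal-axes [ 1.63 -0.04  9.8 ]
```

```bash
python3 -m crank '[[0,0,0,2.2,-0.3,0,1],[0,0,0,0,0,5,1],[0,0,0,0,0,5,1],[0,0,0,0,0,0,1],[0,0,0,0,0,0,1]]' | grep -E "contact|tool_pos"; python3 -c "
from h import *
st()"; python3 -m crank '[[0,0,0,-0.5,0,0,1],[0,0,0,-0.55,0.2,-0.29,1],[0,0,0,-0.55,0.2,-0.29,1],[0,0,0,-0.55,0.2,-0.29,1],[0,0,0,-0.55,0.2,-0.29,1],[0,0,0,-0.65,0.16,-0.22,1],[0,0,0,-0.65,0.16,-0.22,1],[0,0,0,-0.65,0.16,-0.22,1],[0,0,0,-0.65,0.16,-0.22,1],[0,0,0,0,0,0,1]]' | grep -E "contact|tool_pos"
python3 - <<'E'
from h import *
st()
for n in ('side','top'):
    c,T=cap(n)
    for d in manip.place_of('ball_centre',c)[:1]: print(n,round(d['p'],2),tonest(w(T,d['position'])))
E
```

```text
tool_pos: [0.5715, 0.2845, 0.1414]
contact_force: [0.1, 0.9, 1.0]
t 28.65 tcp nest [  7.9 165.  141.4] F [0.1 0.9 1. ] w -0.0003 ff 0.0
tool_pos: [0.56, 0.2327, 0.1662]
contact_force: [0.1, -0.5, 0.3]
t 29.9 tcp nest [  7.7 112.  166.2] F [ 0.1 -0.5  0.3] w -0.0 ff 0.0
top 0.73 [ -1.8  71.3 183.7]
```

```bash
python3 -m crank '[[0,0,0,-0.65,0.12,-0.18,1],[0,0,0,-0.65,0.12,-0.18,1],[0,0,0,-0.65,0,0,1],[0,0,0,-0.6,0,0,1],[0,0,0,-0.5,0,0,1],[0,0,0,-0.5,0,0,1],[0,0,0,0,0,0,1]]' | grep -E "contact|tool_pos"; python3 -c "
from h import *
st()"; python3 -m crank '[[0,0,0,-0.5,0,0,1],[0,0,0,-0.5,0,0,1],[0,0,0,0,0,0,1]]' | grep -E "contact|tool_pos"
```

```text
tool_pos: [0.5523, 0.1986, 0.1712]
contact_force: [0.4, 2.9, 2.4]
t 30.98 tcp nest [  7.5  77.  171.2] F [0.4 2.9 2.4] w -0.0 ff 1.3
tool_pos: [0.5495, 0.188, 0.1698]
contact_force: [-0.6, 0.7, 0.3]
```

```bash
python3 -m crank '[[0,0,0,-0.5,0,0,1],[0,0,0,-0.5,0,0,1],[0,0,0,0,0,0,1]]' | grep -E "contact|tool_pos"
python3 - <<'E'
from h import *
st()
for n in ('side','top','wrist'):
    c,T=cap(n)
    for d in manip.place_of('ball_centre',c)[:1]: print(n,round(d['p'],2),tonest(w(T,d['position'])))
E
```

```text
tool_pos: [0.5475, 0.1783, 0.1702]
contact_force: [1.1, 0.4, 0.5]
t 31.73 tcp nest [  7.1  56.2 170.2] F [1.1 0.4 0.5] w -0.0003 ff 0.0
top 0.51 [ -0.5  28.  183.1]
wrist 0.61 [ -4.5  21.9 179. ]
```

```bash
python3 -m crank '[[0,0,0,-0.3,0,0,1],[0,0,0,-0.2,0,0,1],[0,0,0,0,0,0,1]]' | grep -E "contact|tool_pos"; python3 -m crank '[[0,0,0,-0.2,0,0,1],[0,0,0,0,0,0,1]]' | grep -E "contact|tool_pos";python3 -m crank '[[0,0,0,-0.2,0,0,1],[0,0,0,0,0,0,1]]' | grep -E "contact|tool_pos"; python3 -c "
from h import *
st()"
```

```text
tool_pos: [0.5466, 0.1739, 0.1707]
contact_force: [-0.2, 1.8, -0.0]
tool_pos: [0.5462, 0.1722, 0.1707]
contact_force: [0.8, 0.5, -0.1]
tool_pos: [0.5459, 0.1715, 0.1706]
contact_force: [3.5, 6.6, -1.1]
t 32.9 tcp nest [  7.   49.2 170.6] F [ 3.5  6.6 -1.1] w 0.0003 ff 3.0
```

```bash
python3 -m crank '[[0,0,0,-0.25,0,0,1],[0,0,0,0,0,0,1]]' | grep -E "contact|tool_pos";  python3 -m crank '[[0,0,0,1.5,0,0,1],[0,0,0,0,0,-5,1],[0,0,0,0,0,-5,1],[0,0,0,5,0,-3,1],[0,0,0,6,0,-3,1],[0,0,0,6,0,0,1],[0,0,0,0,0,0,1]]' | grep -E "contact|tool_pos"
python3 - <<'E'
from h import *
st(); ims=[]
for n in ('side','top'):
    c,T=cap(n)
    for l in ('ball_centre','clamp_pad','plate','ring','marker_pen','bush'):
        for d in manip.place_of(l,c)[:1]: print(n,l,round(d['p'],2),tonest(w(T,d['position'])) if l[0] in 'bcp' and l!='bush' else w(T,d['position']).round(3))
    p=c['pixels']; ims.append(cv2.resize(p[215:365,190:330] if n=='side' else p[150:270,110:260],(400,430 if n=='side' else 320)))
ims=[cv2.resize(i,(400,430)) for i in ims]; cv2.imwrite('pics/fin.png',np.hstack(ims))
E
```

```text
tool_pos: [0.5456, 0.1705, 0.1705]
contact_force: [5.5, 10.7, -5.1]
tool_pos: [0.4971, 0.3691, 0.294]
contact_force: [-0.1, -0.3, -0.7]
t 34.02 tcp nest [-82.9 231.8 294. ] F [-0.1 -0.3 -0.7] w -0.0001 ff 0.0
side ball_centre 0.77 [ -2.6  26.  182.2]
side plate 0.83 [  0.1 -59.1  16. ]
side ring 0.76 [ 0.404 -0.289 -0.002]
side bush 0.88 [ 0.579 -0.149 -0.001]
top ball_centre 0.64 [ -0.9  23.1 179.7]
top plate 0.69 [  4.3 -63.5  10.7]
top ring 0.75 [ 0.403 -0.289 -0.004]
top marker_pen 0.62 [ 0.389 -0.191  0.002]
top bush 0.53 [ 0.582 -0.142 -0.004]
```

View pics/fin.png

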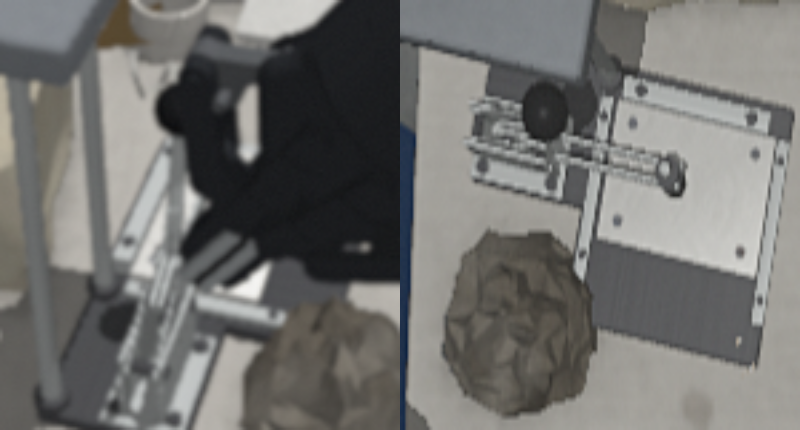

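In the right half (top view) the plate is flush against the stop bar, the pad is down on it at (672,175), and the ball is at its shut position (545,110). The bystanders haven't moved and the robot touches nothing, so I'm handing in.

```bash
python3 -c "
from plant import manip
print(manip.close_job())"
```

```text
the job is handed in; nothing more can be done
None
```

Job handed in at about 34 s: the clamp was opened to its stop, the plate pushed home against the end stop, and the clamp swung back over centre onto it; the final pictures showed it shut, with the ring, pen and bush unmoved.

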